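Snap the retaining clip onto the dosing pump's shaft

TASK

The dosing pump has been washed and its shaft still lacks its retaining clip. Take the large open spring clip by its black lug, push it sideways, mouth first, into the groove of the shaft stub on top of the pump until it snaps fully home, and leave it there. The small clip belongs to another pump: leave it where it lies.

Things in the scene. Friction and masses are not known exactly. Their poses are not given: they have to be found in the camera images.
- clip: Large steel spring clip lying flat: a C from above, 88 mm long with tail and lug, 52 wide, 10 thick. Origin: underside, centre of the seat (shaft axis when home); x points out of the mouth, z up. Yaw varies. Rigid back bar at x -25 to -12; two sprung jaws reach to x +34; mouth 41 wide in front, throat 17 at x +10. Pushed on with 4 to 12 N, the jaws spread and close behind the shaft. 0.1 kg.
- lug (a point): Middle of the top of the large clip's black grip lug, an upright post 16 x 16 mm, 40 mm high above the clip's underside, 46 mm behind the clip's origin (x -46, y 0), its faces along the clip's x and y. Only a 12 mm wide, 10 mm thick tail joins it to the clip, so fingers have room on either side of it (across y) nearly down to the table.
- groove (a point): Point on the upright shaft's axis at the bottom of its groove, level with the flat top of the pump's round cover (128 mm across, clear around the shaft), 70 mm above the table. Groove: 24 mm diameter, 20 high; above it a head of 34 diameter, 14 high. The clip may come from any side, and may sit anywhere in the groove's height. The pump is fixed; its place varies.
- small_clip: Small clip, the same shape at little over half the size (49 mm long, 29 wide, 8 thick, lug 10 x 10 and 24 high). Origin and axes as on the large clip. It lies on the table on the other side of the pump (left or right, it varies) and is to be left alone.
Mind the look-alikes: they are no part of the job. What is shaped like the clip but pink or yellow is not meant. What is shaped like the part that bears groove but blue is not meant.

How it is judged (in metres and radians):
At the end, for the whole second after the job is handed in: The large clip is snapped home in the groove, released, at rest: shaft axis within 7 mm of the clip's origin along the clip's x and 10 mm along its y; underside 4 mm below to 14 mm above the cover's top; tilt under 0.2 rad; small clip within 20 mm of where it lay (x of groove in the frame of clip between -0.007 and 0.007 m and y of groove in the frame of clip between -0.01 and 0.01 m and z of clip in the frame of groove between -0.004 and 0.014 m and angle between clip's own z axis and vertical below 0.2 rad and linear speed of clip below 0.02 m/s and distance of small_clip from where it was at the start of the episode below 0.02 m); the robot touches nothing.
It fails at once if the small clip is moved by more than 20 mm (distance of small_clip from where it was at the start of the episode above 0.02 m).
It also fails if it takes over 42 s, if anything falls off the work surface, if the arm or the gripper's body presses on something with over 40 N, if the wrist force passes 120 N, or if a joint passes its speed limit or range.

ROBOT

A 6-joint arm with a two-finger parallel gripper is mounted at the origin on the work surface. World frame = base frame: x ahead of the robot, y to its left, z up, the work surface at z = 0. Lengths are in m, angles in degrees, forces in N, time in s.
With the tool pointing down it reaches from about 0.3 to 0.75 m from the base axis. Payload 8.5 kg.
Tool frame: the origin (TCP) lies between the finger pads; the fingertips stand env.finger_overhang ahead of it and the grasp point (between the pads) lies 2 mm behind it (env.finger_overhang is the distance from the TCP to the fingertips, in m); z points along the fingers, y is the line along which they close (so a half turn about z gives the same grasp; the last joint's range is limited). The gripper opens to 85 mm and grips with 20 to 120 N. Pads are 22 mm wide; open, the fingers measure 114 mm over their backs; the gripper's body (76 mm by 85 mm) begins 54 mm behind the grasp point. The pads swing forward as they close: fully open they stand 13 mm farther back than shut.
Start: joints at [-75.59, 21.807, 74.336, -0, 83.858, -12.336], TCP at [0.248, -0.491, 0.248] pointing down, gripper open.
Joint ranges: [-178.18, 178.18], [-50.72, 133.34], [12.68, 142.11], [-81.47, 261.47], [9.98, 163.14], [-165.26, 165.26]. Speed limits (degrees/s): [136.94, 136.94, 180, 180, 180, 180].

INTERFACE

Orientations are given as a 3x3 rotation matrix whose columns are the frame's x, y, z axes.
In Python, from rig import env gives the robot as it stands. The module is installed in compiled form; this text tells all that it offers.
- The arm moves only by the tool jog_arm, never from a script. Its arguments are lists of equal length, an entry for each row: "hand": the finger opening in m, from 0 to 0.0854; "travel": the shift along the world's x, y, z in m, a list of three; "yaw": the turn about the world's z in rad. A call has exactly 5 rows; each row shifts and turns the commanded pose from where the row before left it; what a row does not reach is not made up. A row lasts 1/8 s, in which the tool goes at most 62.5 mm and 10.7 degrees, less where a joint would pass 70% of its speed; a pose out of reach is approached as far as the arm can. A call is refused whole if a number of a shift passes 0.0625 or a number of a turn 0.188, either way. A call with a gripper value outside its range is refused whole. The fingers move at their own pace and stop on an object; "grip_force" is the grip in N (left out, the last holds). Time passes only in rows, so rows that do not move let the fingers close, or fill a call up. It gives the time, the measured TCP pose, the force, the opening and the grip force at its end, in the units of the state.
- env.observe(): the state, without advancing time (a new reading comes with each control period).
- env.get_image(name): name is "side" or "top" or "wrist"; returns the picture (420x560x3 uint8, red, green, blue); there is no depth.
- env.calibration(name): a dict with "fx", "fy", "cx", "cy" (pixels), "k1" (the pictures are not rectified: a ray, as slopes to the right and down, at radius r is drawn at 1 + k1 r^2 times it, then the intrinsics apply), "position" and "rotation" of the camera in the world; the wrist camera has in their place "hand_eye" (4x4, takes a point from camera to tool coordinates, whose origin is the TCP and whose axes are the flange's). Camera axes: x right, y down, z forward; pixel columns grow to the right and rows downward; lengths in m; the calibration is good to about 2 mm. A picture is of the moment at which its call begins: read the wrist's pose just before it. calibration takes no time and is no camera call.
- env.close_job(): hands the job in; it is judged then, once.
The state is a dict: "time_s": time; "q": joint angles; "qvel": joint speeds; "joint_efforts": joint torques, N m; "position": TCP position; "tool_rot": TCP orientation; "ft_force": force on the tool from outside, world axes, zero at the start; "wrist_torque": the same for the moment, N m; "grip_width": finger opening in m; "gripper_force": force on a finger pad.
Only numpy, scipy, OpenCV 4.12 (cv2) and the standard library are available. Lean on these libraries where they do the work, as an engineer would, in place of code of your own. Each camera call takes 0.05 s, during which the arm holds its last target. There are 200 camera calls.

## Working session

There is one attempt and no reset: what is moved stays moved. The work goes in short steps, Python scripts to look and compute and a tool call to move; the robot and the scene stay as the last step left them, time stands still between calls to the robot, and variables do not carry over. Pictures are saved under pics/ and viewed, at most 10 in all, crops included, and the job is handed in when it is done.

Besides the shell and the picture viewer there is one more tool, called after "Emit:" as name(argument=value, ...) on one line, values as JSON. jog_arm: Moves the arm, as the interface text tells. Its arguments: {"type":"object","properties":{"hand":{"type":"array"},"travel":{"type":"array"},"yaw":{"type":"array"},"grip_force":{"type":"number"}},"required":["hand","travel","yaw"]}

```bash
mkdir -p pics; python3 - <<'E'
from rig import env
import cv2,numpy as np
for n in("top","side"):
    cv2.imwrite(f"pics/{n}0.png",env.get_image(n)[:,:,::-1])
    print(n,env.calibration(n))
print(env.calibration("wrist"))
o=env.observe();print(o["time_s"],o["position"],o["tool_rot"],o["grip_width"],env.finger_overhang)
E
```

```text
top {'fx': 453.54965402384073, 'fy': 453.54965402384073, 'cx': 284.7118110657324, 'cy': 208.1356906986096, 'k1': 0.02338892923108225, 'position': array([0.38763733, 0.06759184, 1.0034464 ]), 'rotation': array([[-0.01471374, -0.996217  ,  0.08564576],
       [-0.99988674,  0.01493068,  0.00189299],
       [-0.00316458, -0.08560821, -0.99632385]])}
side {'fx': 476.96433688783236, 'fy': 476.96433688783236, 'cx': 287.8576532287307, 'cy': 207.2512908801544, 'k1': -0.1388916072331946, 'position': array([0.37265433, 1.05599224, 0.7815644 ]), 'rotation': array([[-0.99542539, -0.04678857,  0.08330141],
       [-0.09499024,  0.57823762, -0.81031976],
       [-0.0102543 , -0.81452568, -0.58003686]])}
{'fx': 297.37905589961656, 'fy': 297.37905589961656, 'cx': 281.532001055534, 'cy': 207.55775983867332, 'k1': -0.05205181026198771, 'hand_eye': array([[-1.57855055e-04, -9.64082276e-01, -2.65603729e-01,
         6.80600052e-02],
       [ 9.99999967e-01, -2.05736651e-04,  1.52452712e-04,
         1.11187363e-04],
       [-2.01621379e-04, -2.65603697e-01,  9.64082276e-01,
        -1.25994911e-01],
       [ 0.00000000e+00,  0.00000000e+00,  0.00000000e+00,
         1.00000000e+00]])}
0.1 [ 0.24748194 -0.49091246  0.2477986 ] [[ 8.92981357e-01  4.50093554e-01 -2.99152866e-04]
 [ 4.50093567e-01 -8.92980576e-01  1.21312113e-03]
 [ 2.78880301e-04 -1.21794133e-03 -9.99999219e-01]] 0.08543526844789726 0.017
```

View pics/top0.png

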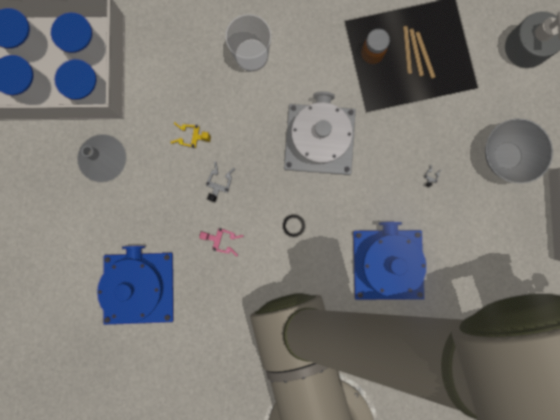

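View pics/side0.png

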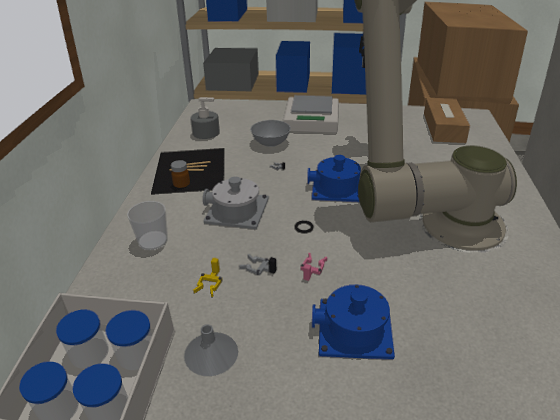

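The top view shows the large grey clip at about (219,184) with its black lug at (212,197). The grey pump's shaft head is at (322,128), and the small clip is on the right at (431,177). Next I'll measure these.

```bash
cat > h.py <<'E'
import numpy as np,cv2
from rig import env
def ray(c,px,pose=None):
    K=np.array([[c["fx"],0,c["cx"]],[0,c["fy"],c["cy"]],[0,0,1]])
    d=np.array([(px[0]-c["cx"])/c["fx"],(px[1]-c["cy"])/c["fy"]]);u=d.copy()
    for _ in range(20): u=d/(1+c["k1"]*(u@u))
    v=np.array([u[0],u[1],1.])
    if pose is None: return c["position"],c["rotation"]@v
    H=c["hand_eye"];p,R=pose
    return p+R@H[:3,3],R@H[:3,:3]@v
def onz(c,px,z,pose=None):
    o,v=ray(c,px,pose);return o+v*(z-o[2])/v[2]
E
python3 - <<'E'
from h import *
c=env.calibration("top");im=cv2.imread("pics/top0.png")
m=(im[170:215,195:240].max(2)<45).astype(np.uint8)
n,l,s,ce=cv2.connectedComponentsWithStats(m)
for i in range(1,n):
    if s[i,4]>10: 
        p=ce[i]+[195,170];print(p,s[i],onz(c,p,.03)[:2])
print("head",onz(c,(322,128),.104)[:2], "clip body",onz(c,(219,184),.01)[:2],"mouth tips",onz(c,(214,166),.01)[:2],onz(c,(233,171),.01)[:2],"small",onz(c,(431,177),.01)[:2])
a=cv2.resize(im[90:220,180:370],None,fx=4,fy=4,interpolation=cv2.INTER_CUBIC);cv2.imwrite("pics/crop0.png",a)
E
```

```text
[211.96551724 197.31034483] [14 25  7  6 29] [0.49711853 0.22609531]
head [ 0.62618168 -0.00835673] clip body [0.52870098 0.21379116] mouth tips [0.56907067 0.22474883] [0.55725704 0.18273361] small [ 0.53706165 -0.2538639 ]
```

View pics/crop0.png

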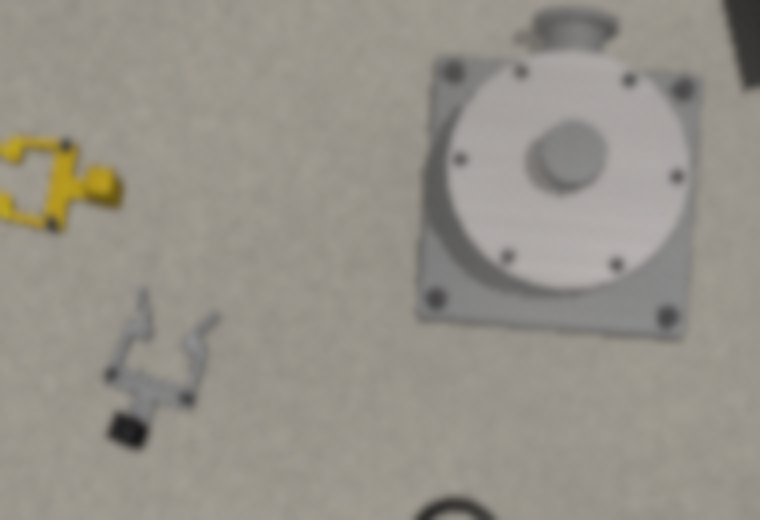

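Emit:
jog_arm(hand=[0.0854,0.0854,0.0854,0.0854,0.0854], travel=[[0.0167,0.0478,0],[0.0167,0.0478,0],[0.0167,0.0478,0],[0.0167,0.0478,0],[0.0167,0.0478,0]], yaw=[-0.08,-0.08,-0.08,-0.08,-0.08])

```text
time_s: 0.72
position: [0.3312, -0.2505, 0.2482]
tool_rot: [[0.998, 0.064, -0.0], [0.064, -0.998, 0.0], [-0.0, -0.0, -1.0]]
ft_force: [-0.1, -0.5, 0.3]
grip_width: 0.0853
gripper_force: 0.0
```

Emit:
jog_arm(hand=[0.0854,0.0854,0.0854,0.0854,0.0854], travel=[[0.0167,0.0478,0],[0.0167,0.0478,0],[0.0167,0.0478,0],[0.0167,0.0478,0],[0.0167,0.0478,0]], yaw=[-0.08,-0.08,-0.08,-0.08,-0.08])

```text
time_s: 1.35
position: [0.4147, -0.0115, 0.2482]
tool_rot: [[0.944, -0.33, -0.0], [-0.33, -0.944, -0.0], [-0.0, 0.0, -1.0]]
ft_force: [0.5, -0.7, -0.2]
grip_width: 0.0851
gripper_force: 0.0
```

Emit:
jog_arm(hand=[0.0854,0.0854,0.0854,0.0854,0.0854], travel=[[0.0167,0.0478,-0.01],[0.0167,0.0478,-0.01],[0.0167,0.0478,-0.01],[0.0167,0.0478,-0.01],[0,0,0]], yaw=[0,0,0,0,0])

```text
time_s: 1.98
position: [0.4812, 0.1805, 0.207]
tool_rot: [[0.946, -0.323, -0.002], [-0.323, -0.946, 0.0], [-0.002, 0.001, -1.0]]
ft_force: [-0.6, -0.8, 0.8]
grip_width: 0.0853
gripper_force: 0.0
```

```bash
python3 - <<'E'
from h import *
o=env.observe();np.savez("p1.npz",p=o["position"],R=o["tool_rot"])
im=env.get_image("wrist")[:,:,::-1];cv2.imwrite("pics/w1.png",im)
top=env.get_image("top")[:,:,::-1];cv2.imwrite("pics/top1.png",top)
E
```

```text
(no output)
```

View pics/w1.png

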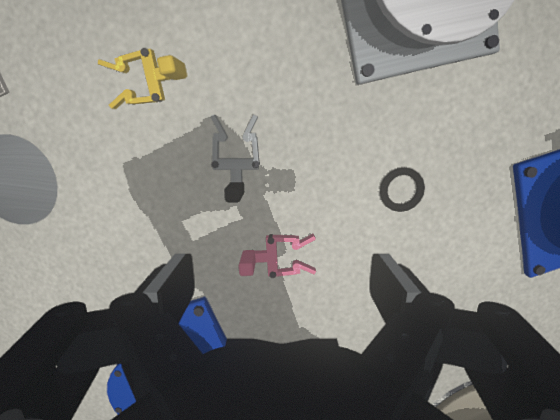

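The wrist view shows the clip with bar rivets at (215,164) and (256,164), jaw tips near (215,117) and (254,117), and the lug at about (234,192).

```bash
python3 - <<'E'
from h import *
c=env.calibration("wrist");d=np.load("p1.npz");P=(d["p"],d["R"]);im=cv2.imread("pics/w1.png")
A=onz(c,(215,164),.01,P);B=onz(c,(256,164),.01,P);print("rivets",A,B,np.linalg.norm(A-B))
n=A-B;print("clip yaw",np.degrees(np.arctan2(-n[0],n[1])))
print("tips mid",(onz(c,(215,117),.01,P)+onz(c,(254,117),.01,P))/2)
m=(im[170:215,215:255].max(2)<42).astype(np.uint8);ys,xs=np.nonzero(m);print("lug bbox",xs.min()+215,xs.max()+215,ys.min()+170,ys.max()+170)
for r in range(174,206,2):
    k=np.nonzero(m[r-170])[0]; print(r,(k.min()+215,k.max()+215,int(im[r,234].max())) if len(k) else None)
print("lug top",onz(c,(234,194),.04,P))
t=env.calibration("top");print("head",onz(t,(323.5,128.25),.104),"rim", onz(t,(180+569/4,90+166/4),.07))
E
```

```text
rivets [0.53087174 0.24030746 0.01      ] [0.51633734 0.19813405 0.01      ] 0.0446076872424147
clip yaw -19.015706920252953
tips mid [0.56984893 0.20254599 0.01      ]Traceback (most recent call last):
  File "<stdin>", line 6, in <module>
    return umr_minimum(a, axis, None, out, keepdims, initial, where)
ValueError: zero-size array to reduction operation minimum which has no identity
```

```bash
python3 - <<'E'
from h import *
c=env.calibration("wrist");d=np.load("p1.npz");P=(d["p"],d["R"]);im=cv2.imread("pics/w1.png")
print(im[172:208:2,234].max(1))
m=(im[170:215,215:255].max(2)<62).astype(np.uint8)
for r in range(174,210,3):
    k=np.nonzero(m[r-170])[0]; print(r,(k.min()+215,k.max()+215) if len(k) else None)
print("lug top",onz(c,(234,194),.04,P))
t=env.calibration("top");print("head",onz(t,(323.5,128.25),.104),"rim", onz(t,(180+569/4,90+166/4),.07))
E
```

```text
[108 108 109 110 112  72  56  56  58  58  58  57  57  57  57  88 131 183]
174 None
177 None
180 None
183 (np.int64(230), np.int64(242))
186 (np.int64(228), np.int64(243))
189 (np.int64(225), np.int64(243))
192 (np.int64(225), np.int64(243))
195 (np.int64(226), np.int64(241))
198 (np.int64(226), np.int64(240))
201 (np.int64(227), np.int64(237))
204 None
207 None
lug top [0.49788991 0.22596443 0.04      ]
head [ 0.62561901 -0.01137169  0.104     ] rim [ 0.62773398 -0.01159343  0.07      ]
```

Emit:
jog_arm(hand=[0.06,0.06,0.06,0.06,0.06], travel=[[0.0085,0.024,-0.02],[0.008,0.024,-0.04],[0,0,-0.03],[0,0,-0.03],[0,0,0]], yaw=[0,0,0,0,0])

```text
time_s: 2.7
position: [0.497, 0.2247, 0.0873]
tool_rot: [[0.944, -0.329, -0.004], [-0.329, -0.944, -0.001], [-0.003, 0.002, -1.0]]
ft_force: [-0.3, -1.1, 0.9]
grip_width: 0.0601
gripper_force: 0.0
```

```bash
python3 - <<'E'
from h import *
o=env.observe();P=(o["position"],o["tool_rot"]);print(P[0],o["grip_width"])
im=env.get_image("wrist")[:,:,::-1];cv2.imwrite("pics/w2.png",im)
E
```

```text
[0.49701427 0.22465833 0.08725425] 0.06011304323983561
```

View pics/w2.png

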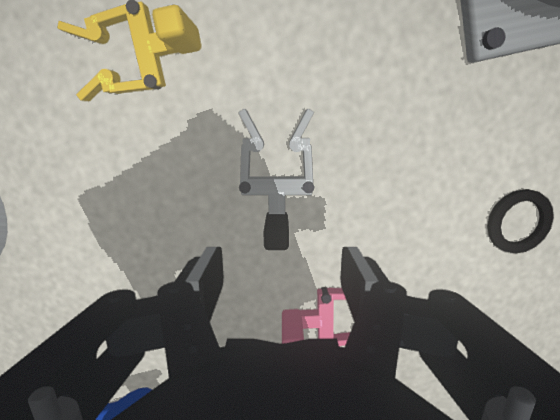

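The lug is at about (277,235), aligned with the jaws and roughly 1.5 mm left of centre. I'll nudge over, descend and grip.

Emit:
jog_arm(hand=[0.06,0.06,0.06,0.0,0.0], travel=[[0.0005,0.0017,-0.03],[0,0,-0.029],[0,0,0],[0,0,0],[0,0,0]], yaw=[0,0,0,0,0], grip_force=70)

```text
time_s: 3.38
position: [0.4991, 0.2278, 0.0309]
tool_rot: [[0.945, -0.327, 0.003], [-0.327, -0.945, 0.001], [0.002, -0.001, -1.0]]
ft_force: [0.4, -0.4, 0.3]
grip_width: 0.0244
gripper_force: 0.0
```

Emit:
jog_arm(hand=[0.0,0.0,0.0,0.0,0.0], travel=[[0,0,0],[0,0,0],[0,0,0],[0,0,0.005],[0,0,0.01]], yaw=[0,0,0,0,0])

```text
time_s: 4.0
position: [0.4981, 0.2278, 0.0448]
tool_rot: [[0.945, -0.327, -0.001], [-0.327, -0.945, -0.0], [-0.001, 0.0, -1.0]]
ft_force: [-0.6, 0.5, -1.7]
grip_width: 0.0145
gripper_force: 68.2
```

Emit:
jog_arm(hand=[0.0,0.0,0.0,0.0,0.0], travel=[[0,0,0.035],[0,0,0.035],[0,0,0.035],[0.006,-0.04,0],[0.006,-0.04,0]], yaw=[0,0,0,0,0])

```text
time_s: 4.62
position: [0.5103, 0.1471, 0.1504]
tool_rot: [[0.945, -0.326, 0.001], [-0.326, -0.945, 0.0], [0.001, -0.001, -1.0]]
ft_force: [0.5, 0.1, 0.0]
grip_width: 0.0147
gripper_force: 68.3
```

Emit:
jog_arm(hand=[0.0,0.0,0.0,0.0,0.0], travel=[[0.006,-0.04,0],[0.0055,-0.04,0],[0,-0.043,0],[0,0,0],[0,0,0]], yaw=[0,0,0,0,0])

```text
time_s: 5.25
position: [0.5217, 0.0251, 0.1497]
tool_rot: [[0.945, -0.327, 0.0], [-0.327, -0.945, 0.0], [0.0, -0.0, -1.0]]
ft_force: [-0.2, -0.1, -1.2]
grip_width: 0.0149
gripper_force: 68.4
```

```bash
python3 - <<'E'
from h import *
o=env.observe();P=(o["position"],o["tool_rot"]);print(P,o["grip_width"]);np.savez("p3.npz",p=P[0],R=P[1])
im=env.get_image("wrist")[:,:,::-1];cv2.imwrite("pics/w3.png",im)
E
```

```text
(array([0.52170292, 0.02509443, 0.1497228 ]), array([[ 9.44925430e-01, -3.27285590e-01,  2.73166249e-04],
       [-3.27285660e-01, -9.44925405e-01,  2.74171503e-04],
       [ 1.68389347e-04, -3.48475021e-04, -9.99999925e-01]])) 0.014872860477116577
```

View pics/w3.png

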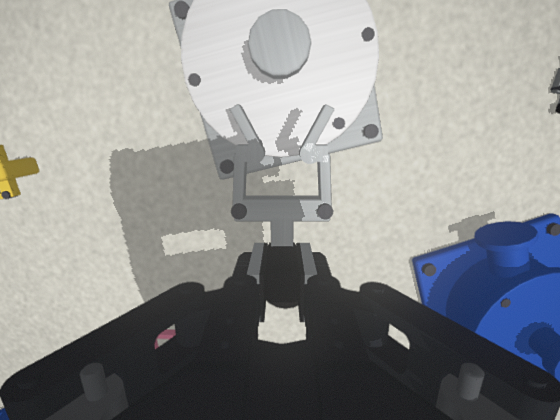

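The clip is held square and level, with rivets at (239,211) and (325,211) and the shaft head at about (280,41).

```bash
python3 - <<'E'
from h import *
c=env.calibration("wrist");d=np.load("p3.npz");P=(d["p"],d["R"])
f=lambda q:(P[1].T@(q-P[0])).round(4)
for n,px,z in(("rivL",(239,211),.13),("rivR",(325,211),.13),("tipL",(237,107),.13),("tipR",(329,107),.13),("headc",(280,41),.104),("hL",(249,41),.104),("hR",(311,41),.104),("hTop",(280,9.5),.104)):
    q=onz(c,px,z,P);print(n,f(q),q.round(4))
E
```

```text
rivL [ 0.026  -0.0222  0.0197] [0.5535 0.0376 0.13  ]
rivR [0.026  0.0217 0.0197] [ 0.5391 -0.0039  0.13  ]
tipL [ 0.0766 -0.0213  0.0197] [0.6011 0.0202 0.13  ]
tipR [0.0766 0.0218 0.0197] [ 0.587  -0.0205  0.13  ]
headc [ 0.1116 -0.0013  0.0457] [ 0.6276 -0.0102  0.104 ]
hL [ 0.1117 -0.0176  0.0457] [0.633  0.0052 0.104 ]
hR [0.1116 0.0151 0.0457] [ 0.6223 -0.0257  0.104 ]
hTop [ 0.1268 -0.0013  0.0457] [ 0.6419 -0.0152  0.104 ]
```

Emit:
jog_arm(hand=[0.0,0.0,0.0,0.0,0.0], travel=[[0.0003,0.001,-0.02],[0,0,-0.02],[0,0,-0.005],[0,0,0],[0.0189,-0.0065,0]], yaw=[0,0,0,0,0])

```text
time_s: 5.92
position: [0.5409, 0.0199, 0.1053]
tool_rot: [[0.945, -0.326, 0.0], [-0.326, -0.945, 0.0], [0.0, -0.0, -1.0]]
ft_force: [0.6, 0.1, 0.0]
grip_width: 0.0147
gripper_force: 68.4
```

Emit:
jog_arm(hand=[0.0,0.0,0.0,0.0,0.0], travel=[[0.0095,-0.0033,0],[0.0076,-0.0026,0],[0.0057,-0.002,0],[0.0057,-0.002,0],[0,0,0]], yaw=[0,0,0,0,0])

```text
time_s: 6.55
position: [0.5694, 0.0094, 0.104]
tool_rot: [[0.945, -0.327, -0.001], [-0.327, -0.945, 0.0], [-0.001, 0.0, -1.0]]
ft_force: [-0.5, 0.7, -1.9]
grip_width: 0.0147
gripper_force: 68.3
```

Emit:
jog_arm(hand=[0.0,0.0,0.0,0.0,0.0], travel=[[0.0038,-0.0013,0],[0.0038,-0.0013,0],[0.0038,-0.0013,0],[0.0028,-0.001,0],[0,0,0]], yaw=[0,0,0,0,0])

```text
time_s: 7.18
position: [0.5842, 0.0042, 0.1044]
tool_rot: [[0.945, -0.327, 0.001], [-0.327, -0.945, -0.0], [0.001, -0.0, -1.0]]
ft_force: [0.7, 0.0, -1.0]
grip_width: 0.0145
gripper_force: 68.4
```

Emit:
jog_arm(hand=[0.0,0.0,0.0,0.0,0.0], travel=[[0.0019,-0.0007,0],[0,0,0],[0,0,0],[0,0,0],[0,0,0]], yaw=[0,0,0,0,0])

```text
time_s: 7.8
position: [0.5854, 0.0038, 0.1043]
tool_rot: [[0.945, -0.327, -0.0], [-0.327, -0.945, 0.0], [-0.0, 0.0, -1.0]]
ft_force: [-1.7, -0.1, -0.2]
grip_width: 0.0148
gripper_force: 68.6
```

```bash
python3 - <<'E'
from h import *
o=env.observe();print(o["position"],o["ft_force"]);np.savez("p4.npz",p=o["position"],R=o["tool_rot"])
im=env.get_image("wrist")[:,:,::-1];cv2.imwrite("pics/w4.png",im)
E
```

```text
[0.58543345 0.00379743 0.10428056] [-1.67030037 -0.1414431  -0.22393213]
```

View pics/w4.png

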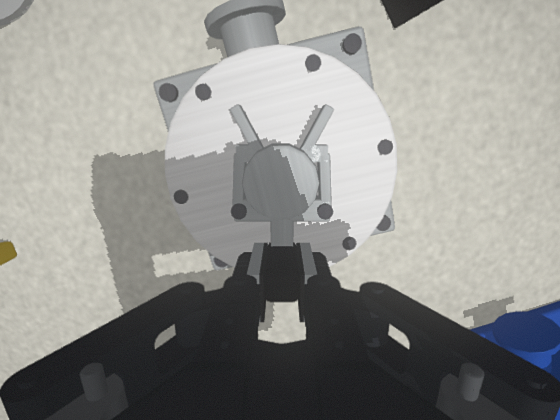

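The jaws have closed behind the shaft, with tips at (236,108) and (329,108) as when free, and the head centred near (281,181). I'll confirm the offset, then release.

```bash
python3 - <<'E'
from h import *
c=env.calibration("wrist");d=np.load("p4.npz");P=(d["p"],d["R"])
for n,px in(("top",(281,143)),("L",(244,181)),("R",(319,181))):
    print(n,(P[1].T@(onz(c,px,.104,P)-P[0])).round(4))
E
```

```text
top [ 0.061  -0.0007  0.0003]
L [ 0.045  -0.0166  0.0003]
R [0.045  0.0157 0.0003]
```

Emit:
jog_arm(hand=[0.0,0.0,0.0,0.0,0.0], travel=[[0.0014,-0.0005,0],[0,0,0],[0,0,0],[0,0,0],[0,0,0]], yaw=[0,0,0,0,0])

```text
time_s: 8.48
position: [0.5856, 0.0038, 0.1042]
tool_rot: [[0.945, -0.327, -0.004], [-0.327, -0.945, 0.001], [-0.004, 0.0, -1.0]]
ft_force: [-7.9, 2.0, 3.6]
grip_width: 0.0145
gripper_force: 69.1
```

The clip is hard against the stop, so it's home. I'll relax the push, open and lift.

Emit:
jog_arm(hand=[0.0,0.0,0.05,0.05,0.05], travel=[[-0.0018,0.0006,0],[0,0,0],[0,0,0],[0,0,0],[0,0,0]], yaw=[0,0,0,0,0])

```text
time_s: 9.1
position: [0.5854, 0.0038, 0.1044]
tool_rot: [[0.945, -0.327, 0.001], [-0.327, -0.945, -0.0], [0.001, -0.0, -1.0]]
ft_force: [-0.2, 0.1, 0.2]
grip_width: 0.0503
gripper_force: 0.0
```

Emit:
jog_arm(hand=[0.05,0.05,0.05,0.05,0.05], travel=[[0,0,0],[0,0,0.02],[0,0,0.04],[0,0,0.05],[-0.03,0.01,0.03]], yaw=[0,0,0,0,0])

```text
time_s: 9.72
position: [0.5561, 0.0134, 0.2464]
tool_rot: [[0.945, -0.328, 0.003], [-0.328, -0.945, -0.001], [0.003, -0.0, -1.0]]
ft_force: [-1.0, 0.4, 0.2]
grip_width: 0.0497
gripper_force: 0.0
```

```bash
python3 - <<'E'
from h import *
print(env.observe()["position"])
cv2.imwrite("pics/w5.png",env.get_image("wrist")[:,:,::-1])
E
```

```text
[0.55612741 0.01336986 0.24639173]
```

View pics/w5.png

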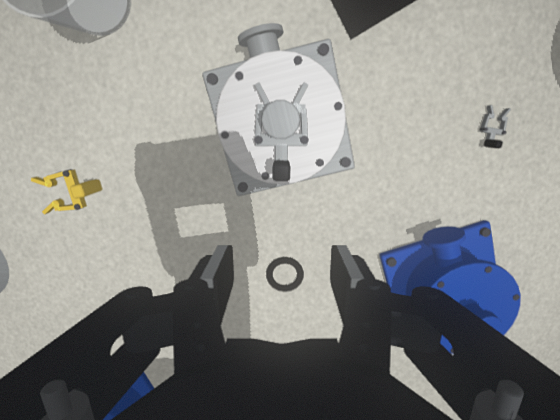

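The clip stays around the shaft head at (281,120) with its lug at (281,170), clear of the gripper. The small clip at (493,128) wasn't touched.

```bash
python3 -c "
from rig import env
print(env.close_job())"
```

```text
the job is handed in; nothing more can be done
None
```

I pushed the large clip onto the pump shaft until it snapped against its stop, released it, and handed the job in at about 10 s of the 42 s limit. The last picture shows it seated with the arm clear and the small clip untouched; `close_job` gave no verdict.

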